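Put the spice jar away in the touch-lid spice box

TASK

Put the spice jar from the worktop away in the touch-lid spice box. Its lid is strongly sprung and its touch catch lets go when the front of the lid is pressed right down: ride the lid up slowly with the hand until it is fully open, never letting it fly, and stand the jar upright in the empty bay beside the other two. Then push the lid right down without letting it spring back or forcing it, until the catch holds it shut by itself, leaving the other jars standing and the mug, the salt and the pepper where they are.

Things in the scene. Friction and masses are not known exactly. Their poses are not given: they have to be found in the camera images.
- spice_box: Fixed box, grey-green enamel, outside 164 (x) x 278 (y) x 117 mm high, walls 7 mm, inner floor 7 mm above the worktop. Origin: centre of its underside; x from the front (robot's side) to the hinge side at the back, y along its width, z up. Two dividers 40 mm high, at y = -44 and +44 mm, make three bays with centres at y = -88, 0, +88 mm, x = +8 mm.
- box_lid (a joint): Opening angle of the brown wooden lid, rad: 0 (to 0.008) shut and held by the catch, 1.57 at its open stop (upright), about -0.055 pressed right down to its lower stop. A spring always drives it open, with about 3.5 N at the front edge near shut and 2 N upright (less for a heavy lid): off the catch and left alone it flies up.
- lid_hinge (a point): Centre of the lid's hinge axis, which runs along the box's y; in the box frame 85 mm behind the centre, 128 mm up. The lid is a flat board 290 mm wide, 12 mm thick; when shut its top face is 12.5 mm above the axis; its front edge is 176 mm in front of the axis, with a thin dark skirt hanging 18 mm down round front and sides.
- lid_front (a point): Dark round thumb mark on the top face of the lid (moves with the lid): 152 mm from the hinge axis, 24 mm from the front edge, half-way along the width. The place to press. Its axes are the lid's: z out of the top face, x towards the hinge.
- free_bay_floor (a point): Centre of the floor of the empty bay (hidden under the lid until it is open; it differs from time to time which bay is empty).
- spice_0_mid (a point): Spice jar to be put away: glass with an orange-brown label and a green cap, 46 mm across, 106 mm high, about 0.1 kg, standing on the worktop. Point at its centre, 53 mm above its foot; z along the jar, up.
- spice_1_mid (a point): One of the two jars already standing in the box, same shape (46 x 106 mm, green cap). Point at its centre.
- spice_2_mid (a point): The other jar already standing in the box, same shape. Point at its centre.
- mug_mid (a point): White mug, 78 mm across, 97 mm high, bystander in front of the red chest. Point at its centre.
- salt_mid (a point): Glass salt shaker with a metal top, 44 mm across, 90 mm high, bystander behind the box. Point at its centre.
- pepper_mid (a point): Wooden pepper mill, 58 mm across, 170 mm high, bystander behind the box. Point at its centre.
- box_catch (a point): Push-push catch in a black housing inside the middle of the front wall (66 mm wide, reaching 29 mm in). From shut, pressing the lid's front down 8 mm to the felt stop (4 N on the way, over 10 N at the stop) frees it as it comes back up; from open, pushing it to the same stop and letting up makes it hold at 0. A press short of the stop may not work it. It resets past 0.2 rad.
Mind the look-alikes: they are no part of the job. What is shaped like the part that bears spice_0_mid but black, blue or turquoise is not meant.

How it is judged:
By the outcome, as a careful person would: the job done as asked, in the order asked, and still so for the second after the job is handed in, with the robot touching nothing.
It also fails if it takes over 72 s, if anything falls off the work surface, if the arm or the gripper's body presses on something with over 40 N, if the wrist force passes 120 N, or if a joint passes its speed limit or range.

ROBOT

A 6-joint arm with a two-finger parallel gripper is mounted at the origin on a cart in front of the work surface, level with it; the furniture and walls round the work are solid. World frame = base frame: x ahead of the robot, y to its left, z up, the work surface at z = 0. Lengths are in m, angles in rad, forces in N, time in s.
With the tool pointing down it reaches from about 0.375 to 0.975 m from the base axis. Payload 3.8 kg.
Tool frame: the origin (TCP) lies between the finger pads; the fingertips stand 17 mm ahead of it and the grasp point (between the pads) lies 2 mm behind it (ctrl.tip_reach is the distance from the TCP to the fingertips, in m); z points along the fingers, y is the direction in which the jaws open and shut (so a half turn about z gives the same grasp; the last joint's range is limited). The gripper opens to 88 mm and grips with 3 to 60 N. Pads are 18 mm wide; open, the fingers measure 123 mm over their backs; the gripper's body (75 mm by 187 mm) begins 45 mm behind the grasp point.
Start: joints at [1.139, 0.264, 1.604, -0, 1.274, -0.037], TCP at [0.26, 0.623, 0.256] pointing down, gripper open.
Joint ranges: [-2.63, 2.63], [-0.94, 2.18], [0.31, 2.57], [-1.31, 4.45], [0, 2.66], [-2.55, 2.55]. Speed limits (rad/s): [2.57, 2.57, 3.14, 3.14, 3.14, 3.14].

INTERFACE

Orientations are given as a unit quaternion [w, x, y, z].
In Python, from workcell import ctrl, cams, ticket gives the robot as it stands. The module is installed in compiled form; this text tells all that it offers.
- The arm moves only by the tool step_arm, never from a script. Its argument "series" is a list of rows, each a list of 5 numbers: the gripper command: -1 is shut, 1 is fully open, values between are in proportion, then the shift along the tool's x, y, z in m, then the turn about the tool's z in degrees. In form: [[claw, dx, dy, dz, turn], ...]. A call has 1 to 10 rows; each row is the pose to reach, as a shift and turn from the pose measured when the call began, along the tool's axes at that moment; what a row does not reach only later rows make up. A row lasts 1/12 s, in which the tool goes at most 41.7 mm and 7.16 degrees, less where a joint would pass 70% of its speed; a pose out of reach is approached as far as the arm can. A call with a gripper value outside its range is refused whole. The fingers move at their own pace and stop on an object; "newtons" is the grip in N (left out, the last holds). Time passes only in rows, so rows that repeat a pose let the fingers close. It gives the time, the measured TCP pose, the force and the opening at its end, in the units of the state.
- ctrl.get_state(): the state, without advancing time (a new reading comes with each control period).
- cams.read_camera(name): name is "side" or "top"; returns the picture (420x560x3 uint8, red, green, blue); there is no depth.
- cams.camera_model(name): a dict with "vertical_fov" (degrees; the focal length in pixels is half the picture's height over the tangent of half this angle, whatever the lens; pixels are square), "cx", "cy" (the principal point, pixels), "rvec" (rotation vector, rad) and "tvec" (3), from world to camera coordinates, as OpenCV has them. Camera axes: x right, y down, z forward; pixel columns grow to the right and rows downward; lengths in m; the calibration is good to about 2 mm. A picture is of the moment at which its call begins. camera_model takes no time and is no camera call.
- ticket.job_done(): hands the job in, once; it reports no verdict.
The state is a dict: "clock": time; "joint_pos": joint angles; "qvel": joint speeds; "joint_efforts": joint torques, N m; "tcp_pos": TCP position; "tool_rot": TCP orientation; "ft_force": force on the tool from outside, world axes, zero at the start; "wrist_torque": the same for the moment, N m; "gripper_width": finger opening in m.
Only numpy, scipy, OpenCV 4.12 (cv2) and the standard library are available. Lean on these libraries where they do the work, as an engineer would, in place of code of your own. Each camera call takes 0.05 s, during which the arm holds its last target.

## Working session

There is one attempt and no reset: what is moved stays moved. The work goes in short steps, Python scripts to look and compute and a tool call to move; the robot and the scene stay as the last step left them, time stands still between calls to the robot, and variables do not carry over. Pictures are saved under pics/ and viewed, and the job is handed in when it is done.

Besides the shell and the picture viewer there is one more tool, called by a JSON object that holds its "api" and its "payload". step_arm: Moves the arm, as the interface text tells. Its arguments: {"type":"object","properties":{"series":{"type":"array","items":{"type":"array","items":{"type":"number"}}},"newtons":{"type":"number"}},"required":["series"]}

```bash
mkdir -p pics; ls
python3 - <<'E'
from workcell import ctrl,cams
import cv2
s=ctrl.get_state(); print({k:(v if isinstance(v,(int,float)) else [round(float(x),4) for x in v]) for k,v in s.items()}, ctrl.tip_reach)
for n in("side","top"):
    im=cams.read_camera(n); cv2.imwrite(f"pics/{n}0.png",im[:,:,::-1]); print(n,cams.camera_model(n))
E
```

```text
pics
{'clock': 0.0, 'joint_pos': [1.1391, 0.2647, 1.6053, -0.0, 1.2737, -0.0369], 'qvel': [-0.0004, -0.0017, -0.0005, -0.0001, -0.0, 0.001], 'joint_efforts': [-0.0005, -50.2104, -35.6884, 0.0728, 0.0293, -0.0001], 'tcp_pos': [0.2593, 0.6225, 0.2544], 'tool_rot': [-0.0002, 0.1961, 0.9806, -0.001], 'ft_force': [-0.113, 0.5895, -0.1685], 'wrist_torque': [0.027, 0.0239, 0.0266], 'gripper_width': 0.08806522142543015} 0.017
side {'vertical_fov': 52.31735637992113, 'cx': 277.574877396185, 'cy': 209.43005804613645, 'rvec': array([ 0.71536166,  2.81278719, -0.7725136 ]), 'tvec': array([ 0.47727491, -0.15036788,  1.21685899])}
top {'vertical_fov': 42.15324655266397, 'cx': 281.650596459095, 'cy': 212.26609278639313, 'rvec': array([ 2.03419226, -2.07089346,  0.32146723]), 'tvec': array([-0.03367189,  0.54573936,  1.45158621])}
```

View pics/side0.png

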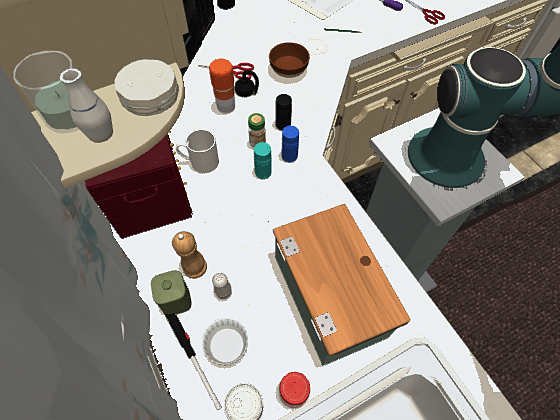

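View pics/top0.png

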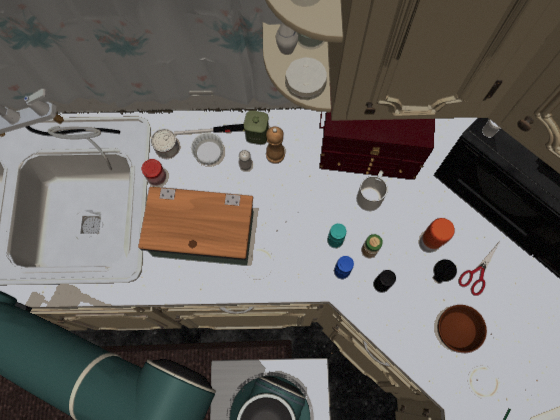

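```bash
cat > h.py <<'E'
import numpy as np,cv2
from workcell import ctrl,cams
def model(n):
    m=cams.camera_model(n); f=210/np.tan(np.radians(m["vertical_fov"])/2)
    R=cv2.Rodrigues(np.array(m["rvec"]))[0]; K=np.array([[f,0,m["cx"]],[0,f,m["cy"]],[0,0,1.]])
    return K,R,np.array(m["tvec"])
def ray(n,uv):
    K,R,t=model(n); d=R.T@np.linalg.solve(K,[uv[0],uv[1],1.]); return -R.T@t,d/np.linalg.norm(d)
def plane(n,uv,z):
    o,d=ray(n,uv); return o+d*(z-o[2])/d[2]
def tri(a,b):
    P=[]
    for n in("side","top"):
        K,R,t=model(n); P.append(K@np.c_[R,t])
    X=cv2.triangulatePoints(P[0],P[1],np.array(a,float).reshape(2,1),np.array(b,float).reshape(2,1)).ravel(); return X[:3]/X[3]
def proj(n,X):
    K,R,t=model(n); x=K@(R@np.array(X,float)+t); return x[:2]/x[2]
def snap(n,name,crop=None,k=1):
    im=cams.read_camera(n)[:,:,::-1].copy(); o=im
    if crop: x0,y0,x1,y1=crop; o=cv2.resize(im[y0:y1,x0:x1],None,fx=k,fy=k,interpolation=cv2.INTER_CUBIC)
    cv2.imwrite(f"pics/{name}.png",o); return im
def st():
    s=ctrl.get_state(); return {k:(round(v,4) if isinstance(v,(int,float)) else np.round(v,4).tolist()) for k,v in s.items() if k in("clock","tcp_pos","tool_rot","ft_force","gripper_width","joint_pos")}
E
python3 - <<'E'
from h import *
A=cv2.imread("pics/side0.png");B=cv2.imread("pics/top0.png")
a=cv2.resize(A[80:190,200:320],None,fx=4,fy=4,interpolation=2);b=cv2.resize(B[215:300,310:420],None,fx=4,fy=4,interpolation=2)
o=np.zeros((450,920,3),np.uint8);o[:440,:480]=a;o[:340,480:]=b
cv2.imwrite("pics/crop1.png",cv2.resize(o,(800,391)))
for n,I,r in(("side",A,(340,240,390,280)),("top",B,(180,235,206,255))):
    x0,y0,x1,y1=r;c=I[y0:y1,x0:x1].astype(int).sum(2);m=(c<180).astype(np.uint8)
    N,l,s,ce=cv2.connectedComponentsWithStats(m);print(n,[(s[i,4],(ce[i]+[x0,y0]).round(1)) for i in range(1,N)])
# lid outline in both
for n,I in(("side",A),("top",B)):
    h=cv2.cvtColor(I,cv2.COLOR_BGR2HSV);m=cv2.inRange(h,(5,90,90),(20,255,255));N,l,s,ce=cv2.connectedComponentsWithStats(m);i=1+np.argmax(s[1:,4])
    mm=cv2.morphologyEx((l==i).astype(np.uint8),cv2.MORPH_CLOSE,np.ones((21,21)));c=max(cv2.findContours(mm,0,2)[0],key=cv2.contourArea)
    p=cv2.approxPolyDP(cv2.convexHull(c),6,True)[:,0];print(n,s[i],p.tolist())
    for q in p: print(plane(n,q,0.1405).round(4))
E
```

```text
side [(np.int32(4), array([388.8, 240.8]))]
top [(np.int32(42), array([192.5, 243.5])), (np.int32(36), array([188.9, 253.6]))]
side [  273   204   137   151 10700] [[344, 204], [409, 320], [329, 354], [273, 229]]
[0.4057 0.0587 0.1405]
[0.4398 0.3417 0.1405]
[0.6111 0.3215 0.1405]
[0.5775 0.0386 0.1405]
top [ 138  187  115   71 6283] [[149, 188], [252, 196], [245, 257], [140, 248]]
[0.6045 0.3213 0.1405]
[0.5758 0.0372 0.1405]
[0.4048 0.0558 0.1405]
[0.4344 0.3354 0.1405]
```

View pics/crop1.png

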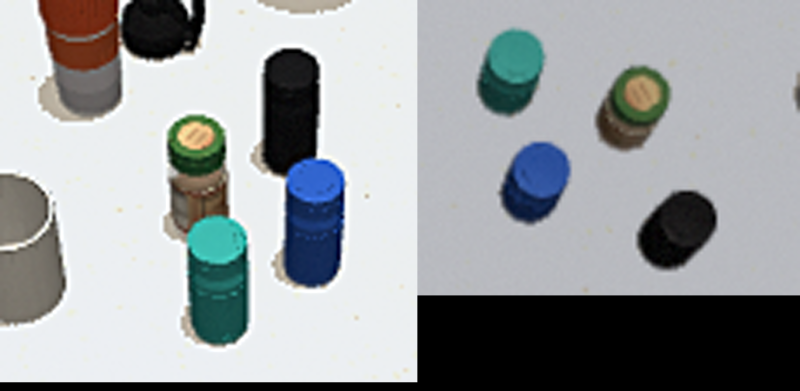

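Run:
```python
from h import *
A=cv2.imread("pics/side0.png");B=cv2.imread("pics/top0.png")
print("tri jar cap",tri((256.4,118.8),(374.6,241.4)), plane("side",(256.4,118.8),.106),plane("top",(374.6,241.4),.106))
for nm,s,t in(("teal",(217,240),(515,57)),("blue",(315,180),(540,170)),("black",(291,70),(688,220))):
    a=(s[0]/3.478+200,s[1]/3.478+80);k=1/.8696/4;b=((t[0]/.8696-480)/4+310,t[1]*k+215)
    print(nm,tri(a,b).round(3))
print("mark",plane("top",(192.5,243.5),.1405),plane("side",(365,261),.1405),tri((365,261),(192.5,243.5)))
print("mug",tri((201,140),(374,186)),"salt",tri((221,278),(245,155)),"pepper",tri((183,240),(275,133)))
```

```text
tri jar cap [ 0.44968751 -0.2954453   0.10484858] [ 0.44919674 -0.29303102  0.106     ] [ 0.45015397 -0.29595701  0.106     ]
teal [ 0.481 -0.198  0.102]
blue [ 0.39  -0.213  0.103]
black [ 0.349 -0.325  0.099]
mark [0.44424884 0.19601213 0.1405    ] [0.44393901 0.19739425 0.1405    ] [0.44412816 0.19654326 0.13987104]
mug [ 0.61078034 -0.30431466  0.10122477] salt [0.72257909 0.06197763 0.08316363] pepper [ 0.76141509 -0.02794002  0.146267  ]
```

```bash
cat >> h.py <<'E'
from scipy.spatial.transform import Rotation as Ro
TH=np.radians(-6.8); EX=np.array([np.cos(TH),np.sin(TH),0]); EY=np.array([-np.sin(TH),np.cos(TH),0])
MARK=np.array([.4441,.1965,.1405]); HINGE=MARK+.152*EX; HINGE[2]=.128
BOX=HINGE-.085*EX; BOX[2]=0
def rot(): q=ctrl.get_state()["tool_rot"]; return Ro.from_quat([q[1],q[2],q[3],q[0]]).as_matrix()
def go(p,ydir=None):
    s=ctrl.get_state(); R=rot(); d=R.T@(np.array(p)-s["tcp_pos"]); t=None
    if ydir is not None:
        y=R.T@np.array(ydir); t=np.degrees(np.arctan2(-y[0],y[1])); t=(t+90)%180-90
    print("shift",d.round(4),"turn",None if t is None else round(t,2))
E
python3 -c "
from h import *
print(HINGE,BOX);go(MARK+[0,0,.06+.017],EY)"
```

```text
[0.59503076 0.1785026  0.128     ] [0.51062869 0.18856693 0.        ]
shift [-0.3344 -0.3221  0.0377] turn -15.82
```

{"api": "step_arm", "payload": {"series": [[-1,-0.033,-0.032,0.004,-3],[-1,-0.06,-0.058,0.008,-6],[-1,-0.09,-0.087,0.01,-9],[-1,-0.12,-0.116,0.014,-12],[-1,-0.15,-0.145,0.018,-15.8],[-1,-0.18,-0.173,0.02,-15.8],[-1,-0.21,-0.202,0.024,-15.8],[-1,-0.24,-0.231,0.028,-15.8],[-1,-0.27,-0.26,0.03,-15.8],[-1,-0.3,-0.289,0.034,-15.8]], "newtons": 20}}

```text
clock: 0.93
tcp_pos: [0.4245, 0.2401, 0.2211]
tool_rot: [-0.0, 0.059, 0.998, -0.001]
ft_force: [1.3, -0.0, 0.5]
gripper_width: 0.0238
```

```bash
python3 -c "
from h import *
print(st());go(MARK+[0,0,.02+.017],EY)"
```

```text
{'clock': 0.9333, 'joint_pos': [0.4645, -0.0682, 2.0323, -0.0014, 1.1789, -0.9871], 'tcp_pos': [0.4245, 0.2401, 0.2211], 'tool_rot': [-0.0003, 0.0593, 0.9982, -0.0009], 'ft_force': [1.3344, -0.0478, 0.484], 'gripper_width': 0.0238}
shift [-0.0246 -0.0409  0.0436] turn 0.0
```

{"api": "step_arm", "payload": {"series": [[-1,-0.012,-0.02,0.02,0],[-1,-0.024,-0.04,0.03,0],[-1,-0.024,-0.04,0.04,0],[-1,-0.024,-0.04,0.043,0],[-1,-0.024,-0.04,0.043,0]]}}

```text
clock: 1.35
tcp_pos: [0.4425, 0.1975, 0.1769]
tool_rot: [-0.002, 0.06, 0.998, -0.001]
ft_force: [-0.0, 0.9, 0.5]
gripper_width: 0.0003
```

```bash
python3 -c "
from h import *
print(st(),ctrl.tip_reach);go(MARK+[0,0,.017],EY)
snap('side','s1',(220,150,460,330),3)"
```

```text
{'clock': 1.35, 'joint_pos': [0.3689, -0.0312, 2.0834, -0.0009, 1.0933, -1.0822], 'tcp_pos': [0.4425, 0.1975, 0.1769], 'tool_rot': [-0.0016, 0.0596, 0.9982, -0.0012], 'ft_force': [-0.0137, 0.9302, 0.5477], 'gripper_width': 0.0003} 0.017
shift [-0.0018 -0.0008  0.0194] turn -0.03
```

View pics/s1.png

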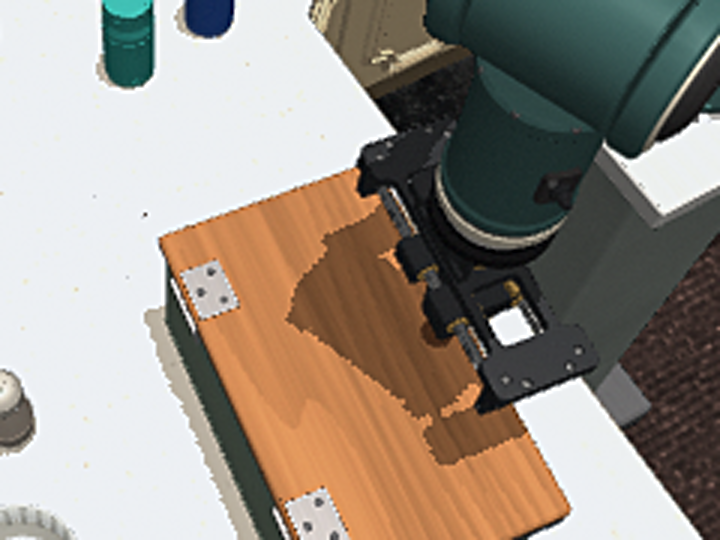

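The hand's fingers hang just over the thumb mark (crop ~(435,330), i.e. ~(365,260) in the full picture). I press down now.

{"api": "step_arm", "payload": {"series": [[-1,-0.002,-0.001,0.01,0],[-1,-0.002,-0.001,0.016,0],[-1,-0.002,-0.001,0.019,0],[-1,-0.002,-0.001,0.022,0],[-1,-0.002,-0.001,0.024,0],[-1,-0.002,-0.001,0.025,0]]}}

```text
clock: 1.9
tcp_pos: [0.4443, 0.1975, 0.1528]
tool_rot: [-0.001, 0.059, 0.998, -0.001]
ft_force: [-3.6, 2.7, 5.3]
gripper_width: 0.0005
```

```bash
python3 -c "
from h import *
print(st())"
```

```text
{'clock': 1.9, 'joint_pos': [0.367, -0.0021, 2.1035, 0.0001, 1.0432, -1.086], 'tcp_pos': [0.4443, 0.1975, 0.1528], 'tool_rot': [-0.0014, 0.0589, 0.9983, -0.0006], 'ft_force': [-3.6107, 2.7015, 5.3118], 'gripper_width': 0.0005}
```

{"api": "step_arm", "payload": {"series": [[-1,0,0,0.002,0],[-1,0,0,0.003,0],[-1,0,0,0.004,0],[-1,0,0,0.005,0],[-1,0,0,0.005,0]]}}

```text
clock: 2.32
tcp_pos: [0.4442, 0.1976, 0.1495]
tool_rot: [-0.002, 0.059, 0.998, -0.001]
ft_force: [-6.8, -1.1, 12.7]
gripper_width: 0.0004
```

```bash
cat >> h.py <<'E'
def lidtcp(phi,rc,w=.009):
    return HINGE+rc*(-np.cos(phi)*EX+np.sin(phi)*np.array([0,0,1]))+.0125*(np.sin(phi)*EX+np.cos(phi)*np.array([0,0,1]))+w*EX+np.array([0,0,.017])
def phi_now(w=.009):
    "lid angle if the -ex lower corner touches the top face"
    c=ctrl.get_state()["tcp_pos"]-w*EX-np.array([0,0,.017])-HINGE; x=-(c@EX); z=c[2]
    a=np.arctan2(z,x); r=np.hypot(x,z); p=a-np.arcsin(.0125/r); return p, np.sqrt(r*r-.0125**2)
def rc_of(phi): return .161-.011*np.clip(phi/1.0,0,1)
def ride(ps):
    s=ctrl.get_state();R=rot(); p,r=phi_now(); print("phi,r",round(p,3),round(r,4))
    for q in ps: print(round(q,3),(R.T@(lidtcp(q,rc_of(q))-s["tcp_pos"])).round(4).tolist())
E
python3 -c "
from h import *
ride(np.arange(-.05,.2,.02))"
```

```text
phi,r -0.05 0.1606
-0.05 [0.0004, -0.0011, 0.0]
-0.03 [0.0003, -0.0011, -0.0032]
-0.01 [0.0001, -0.0011, -0.0064]
0.01 [-0.0002, -0.0011, -0.0097]
0.03 [-0.0007, -0.0011, -0.0129]
0.05 [-0.0013, -0.0011, -0.0161]
0.07 [-0.002, -0.0011, -0.0192]
0.09 [-0.0027, -0.0011, -0.0224]
0.11 [-0.0035, -0.0011, -0.0255]
0.13 [-0.0043, -0.0011, -0.0286]
0.15 [-0.0052, -0.0011, -0.0317]
0.17 [-0.0062, -0.0011, -0.0348]
0.19 [-0.0072, -0.0011, -0.0379]
```

{"api": "step_arm", "payload": {"series": [[-1,0,0,0.001,0],[-1,0,0,0.002,0],[-1,0,0,0.002,0]]}}

```text
clock: 2.57
tcp_pos: [0.4443, 0.1976, 0.1494]
tool_rot: [-0.002, 0.059, 0.998, -0.001]
ft_force: [-7.6, -0.9, 14.0]
gripper_width: 0.0003
```

Stop reached (8.2 mm travel, 14 N). Now up slowly.

{"api": "step_arm", "payload": {"series": [[-1,0,0,-0.001,0],[-1,0,0,-0.002,0],[-1,0,0,-0.003,0],[-1,0,0,-0.004,0],[-1,0,0,-0.006,0],[-1,0,0,-0.008,0],[-1,0,0,-0.01,0],[-1,0,0,-0.012,0],[-1,-0.001,0,-0.014,0],[-1,-0.001,0,-0.016,0]]}}

```text
clock: 3.4
tcp_pos: [0.4455, 0.1974, 0.1656]
tool_rot: [-0.001, 0.059, 0.998, -0.001]
ft_force: [0.5, -1.0, 3.7]
gripper_width: 0.0003
```

```bash
python3 -c "
from h import *
ride(np.arange(.05,.26,.02))"
```

```text
phi,r 0.051 0.1606
0.05 [-0.0001, -0.0011, 0.0001]
0.07 [-0.0007, -0.0011, -0.0031]
0.09 [-0.0015, -0.0011, -0.0062]
0.11 [-0.0022, -0.0011, -0.0094]
0.13 [-0.0031, -0.0011, -0.0125]
0.15 [-0.004, -0.0011, -0.0156]
0.17 [-0.0049, -0.0011, -0.0187]
0.19 [-0.006, -0.0011, -0.0217]
0.21 [-0.0071, -0.0011, -0.0247]
0.23 [-0.0082, -0.0011, -0.0277]
0.25 [-0.0094, -0.0011, -0.0307]
```

{"api": "step_arm", "payload": {"series": [[-1,-0.001,-0.001,-0.003,0],[-1,-0.0015,-0.001,-0.006,0],[-1,-0.002,-0.001,-0.009,0],[-1,-0.003,-0.001,-0.012,0],[-1,-0.004,-0.001,-0.015,0],[-1,-0.005,-0.001,-0.018,0],[-1,-0.006,-0.001,-0.021,0],[-1,-0.007,-0.001,-0.024,0],[-1,-0.008,-0.001,-0.027,0],[-1,-0.0095,-0.001,-0.03,0]]}}

```text
clock: 4.23
tcp_pos: [0.455, 0.1952, 0.1959]
tool_rot: [-0.001, 0.059, 0.998, -0.001]
ft_force: [-1.7, 0.9, 4.7]
gripper_width: 0.0006
```

```bash
python3 -c "
from h import *
p=phi_now()[0]
ride(p+np.arange(.02,.21,.02))"
```

```text
phi,r 0.248 0.1579
0.268 [-0.0009, -0.0, -0.003]
0.288 [-0.0022, -0.0, -0.0059]
0.308 [-0.0036, -0.0, -0.0088]
0.328 [-0.005, -0.0, -0.0117]
0.348 [-0.0065, -0.0, -0.0145]
0.368 [-0.008, -0.0001, -0.0173]
0.388 [-0.0096, -0.0001, -0.02]
0.408 [-0.0113, -0.0001, -0.0227]
0.428 [-0.013, -0.0001, -0.0254]
0.448 [-0.0147, -0.0001, -0.028]
```

{"api": "step_arm", "payload": {"series": [[-1,-0.001,0,-0.003,0],[-1,-0.002,0,-0.006,0],[-1,-0.0035,0,-0.009,0],[-1,-0.005,0,-0.0115,0],[-1,-0.0065,0,-0.0145,0],[-1,-0.008,0,-0.017,0],[-1,-0.0095,0,-0.02,0],[-1,-0.011,0,-0.0225,0],[-1,-0.013,0,-0.0255,0],[-1,-0.0145,0,-0.028,0]]}}

```text
clock: 5.07
tcp_pos: [0.4699, 0.1935, 0.2242]
tool_rot: [-0.001, 0.059, 0.998, -0.001]
ft_force: [-0.2, 0.9, 4.0]
gripper_width: 0.0004
```

```bash
python3 -c "
from h import *
p=phi_now()[0]
ride(p+np.arange(.02,.21,.02))"
```

```text
phi,r 0.45 0.1561
0.47 [-0.0018, -0.0001, -0.0026]
0.49 [-0.0037, -0.0001, -0.0051]
0.51 [-0.0056, -0.0001, -0.0076]
0.53 [-0.0075, -0.0001, -0.0101]
0.55 [-0.0095, -0.0001, -0.0125]
0.57 [-0.0115, -0.0001, -0.0149]
0.59 [-0.0136, -0.0001, -0.0172]
0.61 [-0.0158, -0.0001, -0.0195]
0.63 [-0.0179, -0.0001, -0.0218]
0.65 [-0.0201, -0.0001, -0.024]
```

{"api": "step_arm", "payload": {"series": [[-1,-0.002,0,-0.0025,0],[-1,-0.0035,0,-0.005,0],[-1,-0.0055,0,-0.0075,0],[-1,-0.0075,0,-0.01,0],[-1,-0.0095,0,-0.0125,0],[-1,-0.0115,0,-0.015,0],[-1,-0.0135,0,-0.017,0],[-1,-0.016,0,-0.0195,0],[-1,-0.018,0,-0.022,0],[-1,-0.02,0,-0.024,0]]}}

```text
clock: 5.9
tcp_pos: [0.4901, 0.1912, 0.2485]
tool_rot: [-0.001, 0.059, 0.998, -0.001]
ft_force: [-0.1, -0.1, 4.1]
gripper_width: 0.0003
```

```bash
python3 -c "
from h import *
p=phi_now()[0]
ride(p+np.arange(.02,.21,.02))
snap('side','s2',(200,100,480,310),2.6)"
```

```text
phi,r 0.653 0.154
0.673 [-0.0024, -0.0002, -0.0021]
0.693 [-0.0047, -0.0002, -0.0041]
0.713 [-0.007, -0.0002, -0.0062]
0.733 [-0.0094, -0.0002, -0.0082]
0.753 [-0.0118, -0.0002, -0.0101]
0.773 [-0.0142, -0.0002, -0.012]
0.793 [-0.0167, -0.0002, -0.0138]
0.813 [-0.0192, -0.0002, -0.0156]
0.833 [-0.0218, -0.0002, -0.0173]
0.853 [-0.0243, -0.0002, -0.019]
```

View pics/s2.png

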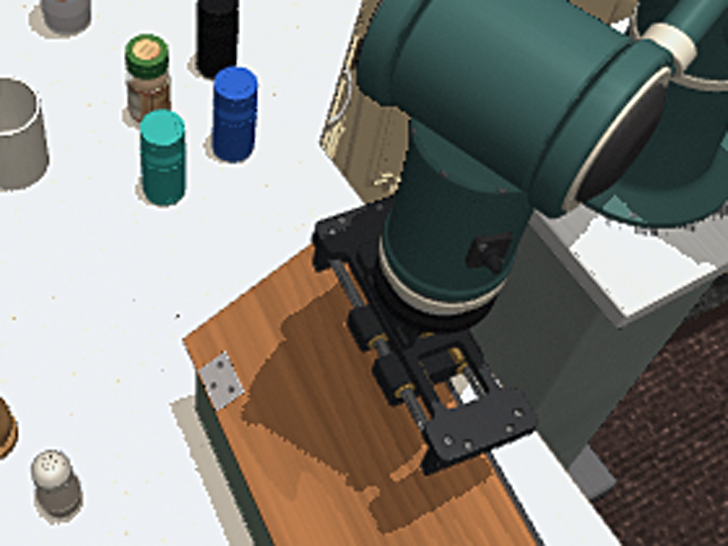

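The lid follows the fingers up (about 0.65 rad), bystanders untouched. Continuing.

{"api": "step_arm", "payload": {"series": [[-1,-0.0025,0,-0.002,0],[-1,-0.0045,0,-0.004,0],[-1,-0.007,0,-0.006,0],[-1,-0.0095,0,-0.008,0],[-1,-0.012,0,-0.01,0],[-1,-0.014,0,-0.012,0],[-1,-0.0165,0,-0.014,0],[-1,-0.019,0,-0.0155,0],[-1,-0.0215,0,-0.0175,0],[-1,-0.024,0,-0.019,0]]}}

```text
clock: 6.78
tcp_pos: [0.5148, 0.1884, 0.2682]
tool_rot: [-0.001, 0.059, 0.998, -0.001]
ft_force: [0.4, -0.3, 2.3]
gripper_width: 0.0005
```

```bash
python3 -c "
from h import *
p=phi_now()[0]
ride(p+np.arange(.02,.21,.02))"
```

```text
phi,r 0.859 0.1519
0.879 [-0.0029, -0.0003, -0.0013]
0.899 [-0.0055, -0.0003, -0.0029]
0.919 [-0.0082, -0.0003, -0.0044]
0.939 [-0.0109, -0.0003, -0.0058]
0.959 [-0.0136, -0.0003, -0.0072]
0.979 [-0.0163, -0.0003, -0.0085]
0.999 [-0.0191, -0.0003, -0.0097]
1.019 [-0.0218, -0.0003, -0.0111]
1.039 [-0.0245, -0.0003, -0.0125]
1.059 [-0.0272, -0.0004, -0.0137]
```

{"api": "step_arm", "payload": {"series": [[-1,-0.0025,0,-0.0015,0],[-1,-0.0055,0,-0.003,0],[-1,-0.008,0,-0.0045,0],[-1,-0.011,0,-0.006,0],[-1,-0.0135,0,-0.007,0],[-1,-0.016,0,-0.0085,0],[-1,-0.019,0,-0.0095,0],[-1,-0.022,0,-0.011,0],[-1,-0.0245,0,-0.0125,0],[-1,-0.027,0,-0.0135,0]]}}

```text
clock: 7.62
tcp_pos: [0.5421, 0.1852, 0.2818]
tool_rot: [-0.0, 0.059, 0.998, -0.001]
ft_force: [0.5, -0.3, 3.4]
gripper_width: 0.0006
```

```bash
python3 -c "
from h import *
p=phi_now()[0]
ride(p+np.arange(.02,.21,.02))"
```

```text
phi,r 1.06 0.1498
1.08 [-0.0026, -0.0004, -0.0014]
1.1 [-0.0054, -0.0004, -0.0026]
1.12 [-0.0082, -0.0004, -0.0037]
1.14 [-0.011, -0.0004, -0.0047]
1.16 [-0.0139, -0.0004, -0.0057]
1.18 [-0.0167, -0.0004, -0.0067]
1.2 [-0.0196, -0.0004, -0.0076]
1.22 [-0.0225, -0.0004, -0.0084]
1.24 [-0.0254, -0.0004, -0.0092]
1.26 [-0.0283, -0.0004, -0.0099]
```

```bash
python3 -c "
from h import *
a=snap('side','s3',(200,80,480,310),2);b=snap('top','t3',(100,140,320,330),2)
o=np.zeros((460,1000,3),np.uint8)
a=cv2.imread('pics/s3.png');b=cv2.imread('pics/t3.png');o[:a.shape[0],:560]=a;o[:b.shape[0],560:]=b
cv2.imwrite('pics/c3.png',cv2.resize(o,(800,368)))"
```

```text
(no output)
```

View pics/c3.png

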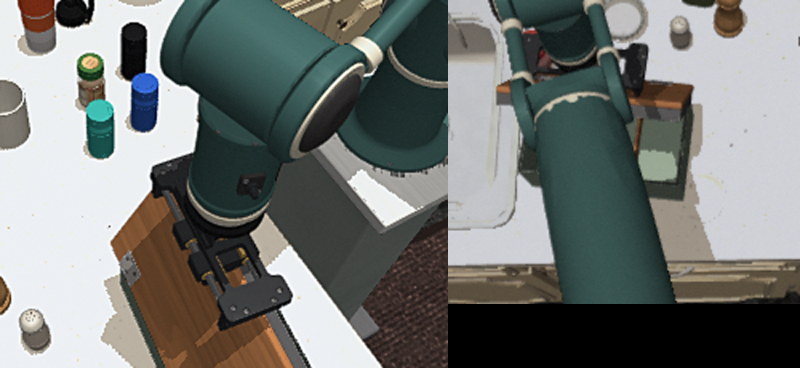

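The lid is about 60° up, in contact with the fingers. The bay at the −y end (top crop ~(660,160)) looks empty. Continuing.

{"api": "step_arm", "payload": {"series": [[-1,-0.0025,0,-0.0015,0],[-1,-0.0055,0,-0.0025,0],[-1,-0.008,0,-0.0035,0],[-1,-0.011,0,-0.0045,0],[-1,-0.014,0,-0.0055,0],[-1,-0.0165,0,-0.0065,0],[-1,-0.0195,0,-0.0075,0],[-1,-0.0225,0,-0.0085,0],[-1,-0.0255,0,-0.009,0],[-1,-0.028,0,-0.01,0]]}}

```text
clock: 8.55
tcp_pos: [0.5704, 0.1818, 0.2918]
tool_rot: [-0.0, 0.059, 0.998, -0.001]
ft_force: [2.6, -0.5, 1.3]
gripper_width: 0.0003
```

```bash
python3 -c "
from h import *
p=phi_now()[0]
ride(p+np.arange(.02,.21,.02))"
```

```text
phi,r 1.261 0.1501
1.281 [-0.003, -0.0004, -0.0005]
1.301 [-0.0059, -0.0004, -0.0011]
1.321 [-0.0089, -0.0004, -0.0017]
1.341 [-0.0119, -0.0004, -0.0021]
1.361 [-0.0148, -0.0004, -0.0025]
1.381 [-0.0178, -0.0004, -0.0029]
1.401 [-0.0208, -0.0004, -0.0032]
1.421 [-0.0238, -0.0004, -0.0034]
1.441 [-0.0268, -0.0004, -0.0036]
1.461 [-0.0298, -0.0004, -0.0037]
```

{"api": "step_arm", "payload": {"series": [[-1,-0.003,0,-0.0005,0],[-1,-0.006,0,-0.001,0],[-1,-0.009,0,-0.0015,0],[-1,-0.012,0,-0.002,0],[-1,-0.015,0,-0.0025,0],[-1,-0.018,0,-0.003,0],[-1,-0.021,0,-0.003,0],[-1,-0.024,0,-0.0035,0],[-1,-0.027,0,-0.0035,0],[-1,-0.0295,0,-0.004,0]]}}

```text
clock: 9.38
tcp_pos: [0.5999, 0.1783, 0.2955]
tool_rot: [-0.0, 0.059, 0.998, -0.001]
ft_force: [1.5, -0.5, -0.2]
gripper_width: 0.0004
```

```bash
python3 -c "
from h import *
p=phi_now()[0]
ride(p+np.arange(.02,.21,.02))"
```

```text
phi,r 1.46 0.15
1.48 [-0.003, -0.0004, -0.0]
1.5 [-0.006, -0.0004, -0.0]
1.52 [-0.009, -0.0004, 0.0]
1.54 [-0.012, -0.0004, 0.0002]
1.56 [-0.015, -0.0004, 0.0004]
1.58 [-0.018, -0.0004, 0.0006]
1.6 [-0.021, -0.0004, 0.0009]
1.62 [-0.024, -0.0004, 0.0013]
1.64 [-0.027, -0.0004, 0.0017]
1.66 [-0.03, -0.0004, 0.0022]
```

{"api": "step_arm", "payload": {"series": [[-1,-0.003,0,0,0],[-1,-0.006,0,0,0],[-1,-0.009,0,0,0],[-1,-0.012,0,0,0],[-1,-0.014,0,0,0],[-1,-0.016,0,0,0],[-1,-0.018,0,0,0],[-1,-0.02,0,0,0],[-1,-0.022,0,0,0],[-1,-0.024,0,0,0]]}}

```text
clock: 10.22
tcp_pos: [0.6235, 0.1754, 0.2952]
tool_rot: [-0.001, 0.059, 0.998, -0.001]
ft_force: [-0.2, -0.6, 0.7]
gripper_width: 0.0004
```

```bash
python3 -c "
from h import *
print(st(),phi_now())
a=snap('side','s4',(200,80,480,310),2);b=snap('top','t4',(100,140,320,330),2)
o=np.zeros((460,1000,3),np.uint8)
a=cv2.imread('pics/s4.png');b=cv2.imread('pics/t4.png');o[:a.shape[0],:560]=a;o[:b.shape[0],560:]=b
cv2.imwrite('pics/c4.png',cv2.resize(o,(800,368)))"
```

```text
{'clock': 10.2167, 'joint_pos': [0.2363, 0.1932, 1.6173, -0.0011, 1.3335, -1.2162], 'tcp_pos': [0.6235, 0.1754, 0.2952], 'tool_rot': [-0.001, 0.059, 0.9983, -0.0009], 'ft_force': [-0.2027, -0.6117, 0.747], 'gripper_width': 0.0004} (np.float64(1.6178874272045973), np.float64(0.15097630026327144))
```

View pics/c4.png

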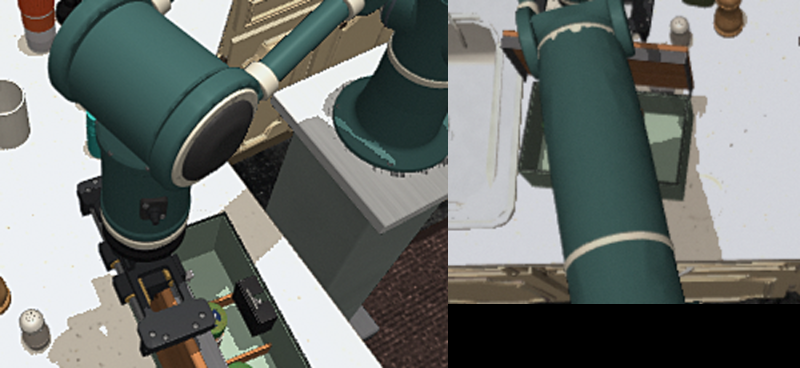

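```bash
python3 -c "
from h import *
go([.4495,-.295,.19],EY)"
```

```text
shift [ 0.1175 -0.4875  0.1063] turn 0.03
```

{"api": "step_arm", "payload": {"series": [[-1,-0.003,0,-0.015,0],[-1,-0.003,0,-0.04,0],[-1,-0.003,0,-0.07,0],[-1,-0.003,0.03,-0.085,0],[-1,0.0,0.07,-0.085,0],[-1,0.015,0.11,-0.085,0],[-1,0.03,0.15,-0.085,0],[-1,0.045,0.185,-0.085,0]]}}

```text
clock: 10.98
tcp_pos: [0.6006, 0.3662, 0.3802]
tool_rot: [-0.001, 0.059, 0.998, -0.001]
ft_force: [1.1, -0.3, 0.1]
gripper_width: 0.0005
```

I got the y sign wrong (harmless, still high above everything). Going back the other way.

{"api": "step_arm", "payload": {"series": [[1,0,-0.04,0,0],[1,0,-0.08,0,0],[1,0,-0.12,0,0],[1,0,-0.16,0,0],[1,0,-0.2,0,-2],[1,0.01,-0.24,0,-4],[1,0.02,-0.28,0,-6],[1,0.03,-0.32,0,-8],[1,0.04,-0.36,0.01,-10],[1,0.05,-0.4,0.03,-10]]}}

```text
clock: 11.82
tcp_pos: [0.505, -0.0229, 0.3555]
tool_rot: [0.002, -0.029, 1.0, -0.001]
ft_force: [0.6, 0.2, 0.8]
gripper_width: 0.0648
```

```bash
python3 -c "
from h import *
print(st());go([.4495,-.295,.17]);snap('top','t5')"
```

```text
{'clock': 11.8167, 'joint_pos': [-0.0934, -0.1109, 1.8244, -0.0018, 1.424, -1.7212], 'tcp_pos': [0.505, -0.0229, 0.3555], 'tool_rot': [0.0019, -0.0286, 0.9996, -0.0012], 'ft_force': [0.5955, 0.2154, 0.8117], 'gripper_width': 0.0648}
shift [ 0.0717 -0.2681  0.1859] turn None
```

View pics/t5.png

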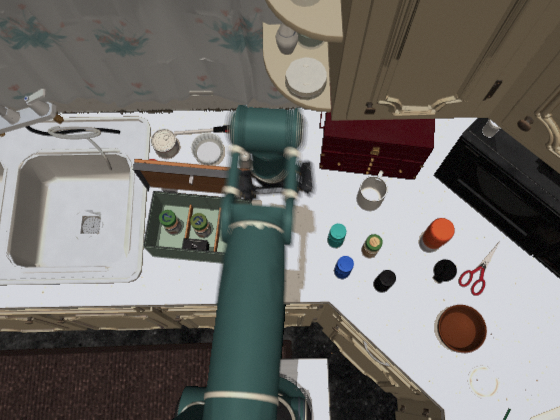

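Top view: the lid stands open, jars stand at (169,221) and (200,221), and the empty bay is at the right, past the divider at (217,230).

{"api": "step_arm", "payload": {"series": [[1,0.01,-0.035,0.015,0],[1,0.02,-0.07,0.03,0],[1,0.028,-0.105,0.045,0],[1,0.037,-0.14,0.06,0],[1,0.046,-0.175,0.075,0],[1,0.055,-0.21,0.09,0],[1,0.064,-0.24,0.11,0],[1,0.072,-0.268,0.14,0],[1,0.072,-0.268,0.165,0],[1,0.072,-0.268,0.18,0]]}}

```text
clock: 12.7
tcp_pos: [0.4396, -0.3011, 0.1688]
tool_rot: [-0.005, -0.025, 1.0, -0.002]
ft_force: [-0.7, 0.4, -0.5]
gripper_width: 0.0884
```

```bash
python3 -c "
from h import *
print(st());go([.4495,-.295,.073])
a=snap('side','s6',(180,60,340,200),4)"
```

```text
{'clock': 12.7, 'joint_pos': [-0.6417, 0.072, 1.9943, -0.0106, 1.0812, -2.2568], 'tcp_pos': [0.4396, -0.3011, 0.1688], 'tool_rot': [-0.0052, -0.0247, 0.9997, -0.0019], 'ft_force': [-0.7222, 0.3908, -0.5037], 'gripper_width': 0.0884}
shift [-0.0112  0.006   0.0957] turn None
```

View pics/s6.png

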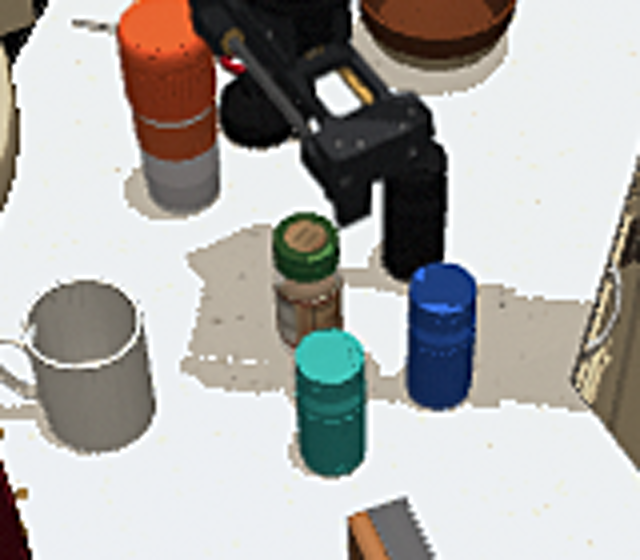

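```bash
python3 -c "
from h import *
print(tri((221,66),(440,229)), tri((284,100),(388,275)));print(st());go([.4495,-.295,.12])"
```

```text
[ 0.46719362 -0.46211704  0.16120132] [ 0.35395591 -0.3227092   0.10686082]
{'clock': 12.75, 'joint_pos': [-0.6405, 0.0738, 1.9975, -0.0104, 1.0806, -2.2567], 'tcp_pos': [0.4385, -0.2994, 0.1662], 'tool_rot': [-0.0069, -0.0252, 0.9997, -0.0004], 'ft_force': [-0.7114, 1.0317, -1.523], 'gripper_width': 0.0876}
shift [-0.0119  0.0039  0.0461] turn None
```

The orange can at y≈-0.46 clears the hand (edge -0.39). Target: green-capped jar with orange label, (257,127) side / (374,242) top; the teal, blue and black ones differ in colour.

{"api": "step_arm", "payload": {"series": [[1,-0.012,0.004,0,0],[1,-0.012,0.004,0.005,0],[1,-0.012,0.004,0.02,0],[1,-0.012,0.004,0.04,0],[1,-0.012,0.004,0.046,0],[1,-0.012,0.004,0.046,0]]}}

```text
clock: 13.25
tcp_pos: [0.4495, -0.2938, 0.1193]
tool_rot: [-0.008, -0.026, 1.0, 0.0]
ft_force: [-0.4, 0.6, -0.6]
gripper_width: 0.0882
```

```bash
python3 -c "
from h import *
print(st());go([.4495,-.295,.073])
a=snap('side','s7',(180,60,340,200),4)"
```

```text
{'clock': 13.25, 'joint_pos': [-0.6199, 0.1391, 2.022, -0.0107, 0.9931, -2.2365], 'tcp_pos': [0.4495, -0.2938, 0.1193], 'tool_rot': [-0.0077, -0.0258, 0.9996, 0.0002], 'ft_force': [-0.4044, 0.5793, -0.5894], 'gripper_width': 0.0882}
shift [-0.0007 -0.0012  0.0463] turn None
```

View pics/s7.png

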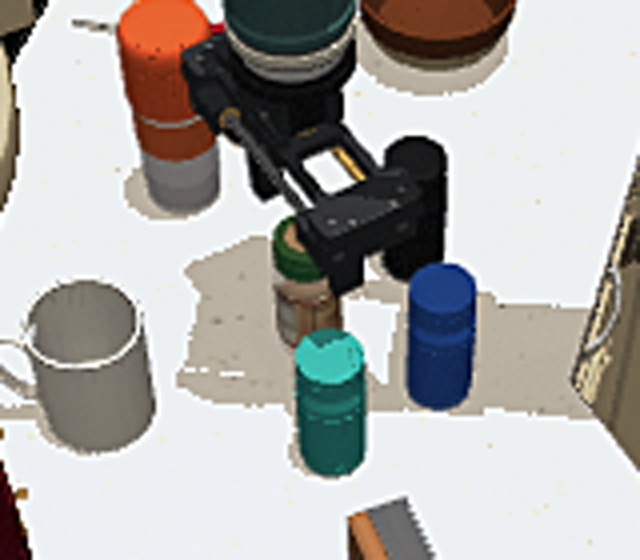

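The open jaws straddle the green cap at crop (295,250), with clearance from the teal jar. Down and grip.

{"api": "step_arm", "payload": {"series": [[1,-0.001,-0.001,0.015,0],[1,-0.001,-0.001,0.03,0],[1,-0.001,-0.001,0.04,0],[1,-0.001,-0.001,0.046,0],[1,-0.001,-0.001,0.046,0],[-0.3,-0.001,-0.001,0.046,0],[-0.6,-0.001,-0.001,0.046,0],[-1,-0.001,-0.001,0.046,0],[-1,-0.001,-0.001,0.046,0],[-1,-0.001,-0.001,0.046,0]], "newtons": 20}}

```text
clock: 14.13
tcp_pos: [0.4507, -0.2956, 0.0749]
tool_rot: [-0.007, -0.026, 1.0, -0.001]
ft_force: [-0.3, 0.8, 0.1]
gripper_width: 0.057
```

{"api": "step_arm", "payload": {"series": [[-1,0,0,0,0],[-1,0,0,0,0],[-1,0,0,-0.005,0],[-1,0,0,-0.01,0]]}}

```text
clock: 14.47
tcp_pos: [0.4505, -0.2953, 0.0848]
tool_rot: [-0.007, -0.026, 1.0, -0.0]
ft_force: [-0.2, 0.3, -0.5]
gripper_width: 0.0452
```

```bash
python3 -c "
from h import *
print(st())
a=snap('side','s8',(180,60,340,200),4)"
```

```text
{'clock': 14.4667, 'joint_pos': [-0.6211, 0.1853, 2.0426, -0.0112, 0.9248, -2.2365], 'tcp_pos': [0.4505, -0.2953, 0.0848], 'tool_rot': [-0.0071, -0.0257, 0.9996, -0.0003], 'ft_force': [-0.1589, 0.2679, -0.5397], 'gripper_width': 0.0452}
```

View pics/s8.png

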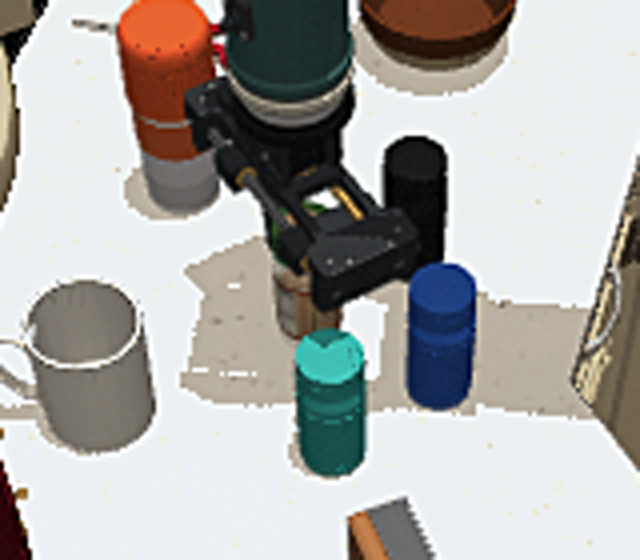

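{"api": "step_arm", "payload": {"series": [[-1,0,0,-0.03,0],[-1,0,0,-0.07,0],[-1,0,0,-0.11,0],[-1,0,0.02,-0.15,0],[-1,-0.005,0.06,-0.17,2],[-1,-0.01,0.1,-0.18,4],[-1,-0.015,0.14,-0.18,6],[-1,-0.02,0.18,-0.18,8],[-1,-0.025,0.215,-0.18,10],[-1,-0.03,0.24,-0.18,10]], "newtons": 25}}

```text
clock: 15.35
tcp_pos: [0.4708, -0.0513, 0.2662]
tool_rot: [-0.005, 0.062, 0.998, -0.001]
ft_force: [0.0, -0.6, -0.1]
gripper_width: 0.0454
```

```bash
python3 -c "
from h import *
print(st());go(BOX+.002*EX-.088*EY+[0,0,.25],EY)
a=snap('side','s9');snap('top','t9')"
```

```text
{'clock': 15.35, 'joint_pos': [-0.159, -0.1244, 1.9985, -0.0032, 1.2782, -1.6055], 'tcp_pos': [0.4708, -0.0513, 0.2662], 'tool_rot': [-0.0054, 0.0617, 0.9981, -0.001], 'ft_force': [0.0152, -0.634, -0.0679], 'gripper_width': 0.0454}
shift [-0.0126  0.155   0.0156] turn -0.27
```

View pics/s9.png

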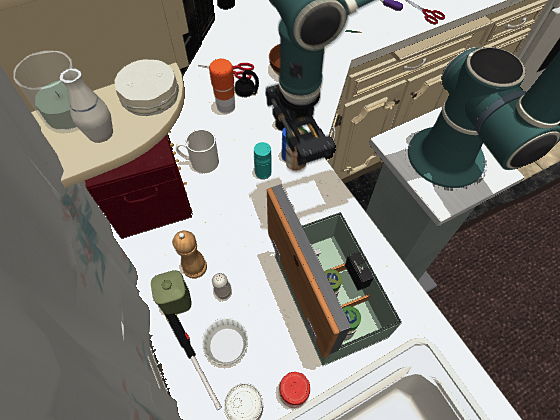

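View pics/t9.png

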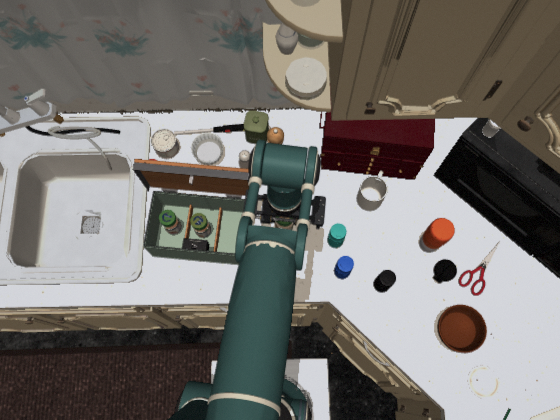

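```bash
python3 -c "
from h import *
print(tri((305,20),(280,167)))
print(proj('side',[.4708,-.0513,.2662]),proj('top',[.4708,-.0513,.2662]),proj('side',[.4708,-.0513,.20]))
A=cv2.imread('pics/s9.png');B=cv2.imread('pics/t9.png')
o=np.hstack([cv2.resize(A[60:180,250:350],(400,480),interpolation=2),cv2.resize(B[140:260,230:330],(400,480),interpolation=2)]);cv2.imwrite('pics/c9.png',o)"
```

```text
[ 0.48088913 -0.04088012  0.57027159]
[297.40552755 145.68695047] [285.075454   218.40897925] [296.00751409 164.76780659]
```

View pics/c9.png

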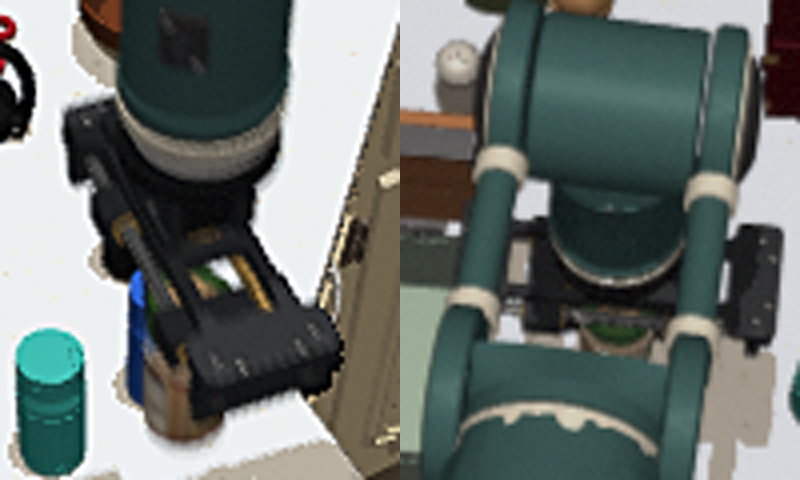

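```bash
python3 -c "
from h import *
o,_=ray('side',(0,0));p=np.array([.4708,-.0513,.2662]);d=o-p;d[2]=0;d/=np.linalg.norm(d)
for h in (.06,.07,.075,.08,.09): print(h,proj('side',p+.023*d-[0,0,h]))
p=BOX+0*EX-.088*EY
print(p);go(p+[0,0,.25],EY)"
```

```text
0.06 [295.5131481  171.51518522]
0.07 [295.31732616 174.1878708 ]
0.075 [295.22074891 175.50601012]
0.08 [295.12504474 176.81223323]
0.09 [294.9362087  179.38957133]
[0.50020914 0.10118597 0.        ]
shift [-0.0109  0.1545  0.0154] turn 0.01
```

{"api": "step_arm", "payload": {"series": [[-1,-0.003,0.03,0.0,0],[-1,-0.006,0.065,0.0,0],[-1,-0.009,0.1,0.0,0],[-1,-0.011,0.13,0.0,0],[-1,-0.011,0.15,0.0,0],[-1,-0.011,0.1545,0.005,0],[-1,-0.011,0.1545,0.01,0],[-1,-0.011,0.1545,0.01,0],[-1,-0.011,0.1545,0.01,0]]}}

```text
clock: 16.2
tcp_pos: [0.4998, 0.0997, 0.2546]
tool_rot: [-0.006, 0.06, 0.998, -0.001]
ft_force: [0.3, 0.7, -0.7]
gripper_width: 0.0452
```

```bash
python3 -c "
from h import *
print(st());go(BOX+0*EX-.088*EY+[0,0,.25],EY)
A=snap('side','s10',(200,60,440,240),3)
o,_=ray('side',(0,0));p=ctrl.get_state()['tcp_pos'];d=o-p;d[2]=0;d/=np.linalg.norm(d)
for h in (.06,.07,.075,.08,.09): print(h,proj('side',p+.023*d-[0,0,h]))
"
```

```text
{'clock': 16.2, 'joint_pos': [0.1481, -0.0424, 1.9445, -0.0002, 1.2525, -1.303], 'tcp_pos': [0.4998, 0.0997, 0.2546], 'tool_rot': [-0.0063, 0.0598, 0.9982, -0.0014], 'ft_force': [0.3365, 0.6631, -0.7154], 'gripper_width': 0.0452}
shift [-0.0003  0.0015  0.0046] turn -0.05
0.06 [318.33499206 233.3926885 ]
0.07 [317.90102399 235.65717011]
0.075 [317.68721372 236.77284994]
0.08 [317.47547824 237.87770338]
0.09 [317.05811197 240.05555542]
```

View pics/s10.png

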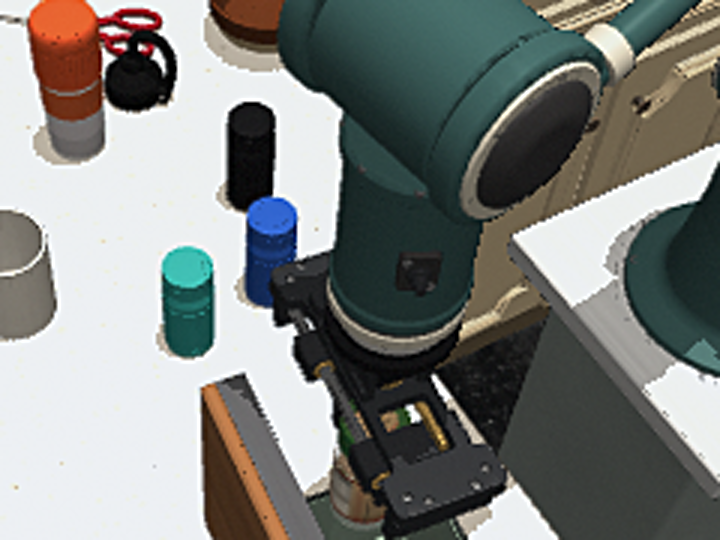

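Jar hangs upright; its foot edge at full px (318,236) means the foot is about 73 mm below the TCP. Lowering into the bay.

{"api": "step_arm", "payload": {"series": [[-1,0,0.0015,0.02,0],[-1,0,0.0015,0.045,0],[-1,0,0.0015,0.07,0],[-1,0,0.0015,0.095,0],[-1,0,0.0015,0.12,0],[-1,0,0.0015,0.14,0],[-1,0,0.0015,0.155,0],[-1,0,0.0015,0.164,0],[-1,0,0.0015,0.166,0],[-1,0,0.0015,0.166,0]]}}

```text
clock: 17.08
tcp_pos: [0.4982, 0.1002, 0.0889]
tool_rot: [-0.006, 0.06, 0.998, -0.001]
ft_force: [-0.2, -0.4, -0.8]
gripper_width: 0.0453
```

```bash
python3 -c "
from h import *
print(st());go(BOX+0*EX-.088*EY+[0,0,.081],EY)
A=snap('side','s11',(200,60,440,240),3)"
```

```text
{'clock': 17.0833, 'joint_pos': [0.1496, 0.1268, 2.1025, -0.0, 0.9253, -1.3003], 'tcp_pos': [0.4982, 0.1002, 0.0889], 'tool_rot': [-0.0063, 0.0604, 0.9982, -0.0014], 'ft_force': [-0.223, -0.395, -0.8175], 'gripper_width': 0.0453}
shift [-0.002   0.0012  0.0079] turn -0.13
```

View pics/s11.png

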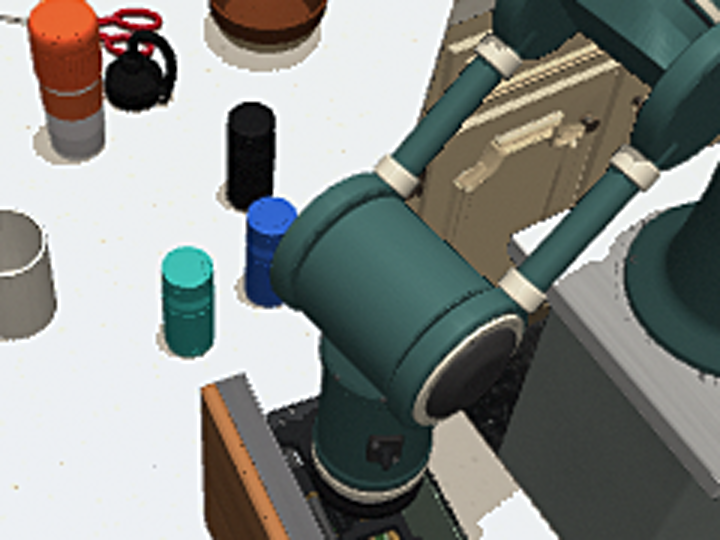

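Clear of the lid. Down gently until it touches.

{"api": "step_arm", "payload": {"series": [[-1,0,0.001,0.003,0],[-1,0,0.001,0.005,0],[-1,0,0.001,0.006,0],[-1,0,0.001,0.006,0]]}}

```text
clock: 17.47
tcp_pos: [0.4991, 0.1016, 0.084]
tool_rot: [-0.005, 0.06, 0.998, -0.001]
ft_force: [-0.6, -0.1, -0.7]
gripper_width: 0.0454
```

{"api": "step_arm", "payload": {"series": [[-1,0,0,0.001,0],[-1,0,0,0.002,0],[-1,0,0,0.002,0]]}}

```text
clock: 17.72
tcp_pos: [0.4993, 0.1017, 0.0822]
tool_rot: [-0.005, 0.06, 0.998, -0.001]
ft_force: [0.4, 0.2, -0.9]
gripper_width: 0.0449
```

{"api": "step_arm", "payload": {"series": [[-1,0,0,0.001,0],[-1,0,0,0.002,0],[-1,0,0,0.002,0],[-1,0,0,0.002,0]]}}

```text
clock: 18.05
tcp_pos: [0.5002, 0.1019, 0.0819]
tool_rot: [-0.004, 0.06, 0.998, -0.001]
ft_force: [-2.0, -0.2, 10.2]
gripper_width: 0.0451
```

{"api": "step_arm", "payload": {"series": [[-1,0,0,0,0],[0.1,0,0,0,0],[0.2,0,0,0,0],[0.3,0,0,0,0],[0.3,0,0,0,0],[0.3,0,0,0,0],[0.3,0,0,0,0]]}}

```text
clock: 18.63
tcp_pos: [0.5007, 0.1045, 0.0822]
tool_rot: [-0.004, 0.061, 0.998, 0.001]
ft_force: [0.1, 12.3, 1.2]
gripper_width: 0.0568
```

The −y finger's back touches the end wall (12 N); I narrow the opening before withdrawing.

{"api": "step_arm", "payload": {"series": [[0.2,0,0,0,0],[0.2,0,-0.001,0,0],[0.2,0,-0.001,0,0]]}}

```text
clock: 18.88
tcp_pos: [0.5003, 0.1032, 0.0818]
tool_rot: [-0.004, 0.061, 0.998, 0.001]
ft_force: [-1.1, 0.5, -0.0]
gripper_width: 0.053
```

```bash
python3 -c "
from h import *
print(st());go(BOX+0*EX-.088*EY+[0,0,.081],EY)"
```

```text
{'clock': 18.8833, 'joint_pos': [0.1523, 0.1382, 2.1051, 0.0047, 0.9057, -1.3003], 'tcp_pos': [0.5003, 0.1032, 0.0818], 'tool_rot': [-0.004, 0.0605, 0.9982, 0.001], 'ft_force': [-1.062, 0.4585, -0.0154], 'gripper_width': 0.053}
shift [-0.0001 -0.002   0.0008] turn -0.14
```

Free of force. Withdraw straight up, slowly at first.

{"api": "step_arm", "payload": {"series": [[0.2,0,0,-0.004,0],[0.2,0,0,-0.01,0],[0.2,0,0,-0.018,0],[0.2,0,0,-0.028,0],[0.2,0,0,-0.04,0],[0.2,0,0,-0.055,0],[0.2,0,0,-0.075,0],[0.2,0,0,-0.1,0],[0.2,0,0,-0.13,0],[0.2,0,0,-0.165,0]]}}

```text
clock: 19.72
tcp_pos: [0.5006, 0.1026, 0.2482]
tool_rot: [-0.005, 0.061, 0.998, 0.001]
ft_force: [0.9, -0.2, 0.3]
gripper_width: 0.0526
```

{"api": "step_arm", "payload": {"series": [[-1,0,-0.02,-0.035,0],[-1,0,-0.06,-0.07,0],[-1,0,-0.1,-0.1,0],[-1,0,-0.14,-0.12,0],[-1,0,-0.17,-0.12,0],[-1,0,-0.2,-0.12,0]]}}

```text
clock: 20.22
tcp_pos: [0.478, -0.0981, 0.3732]
tool_rot: [-0.001, 0.06, 0.998, 0.0]
ft_force: [0.6, -1.0, -0.6]
gripper_width: 0.0148
```

```bash
python3 -c "
from h import *
print(st())
a=snap('side','s12',(240,180,440,370),2.4);b=snap('top','t12',(120,140,280,280),3)
a=cv2.imread('pics/s12.png');b=cv2.imread('pics/t12.png');o=np.zeros((460,a.shape[1]+b.shape[1],3),np.uint8);o[:a.shape[0],:a.shape[1]]=a[:460];o[:b.shape[0],a.shape[1]:]=b
cv2.imwrite('pics/c12.png',cv2.resize(o,(800,int(460*800/o.shape[1]))))"
```

```text
{'clock': 20.2167, 'joint_pos': [-0.2532, -0.1468, 1.8246, -0.0003, 1.4656, -1.7036], 'tcp_pos': [0.478, -0.0981, 0.3732], 'tool_rot': [-0.0009, 0.0601, 0.9982, 0.0], 'ft_force': [0.6201, -0.9551, -0.6139], 'gripper_width': 0.0148}
```

View pics/c12.png

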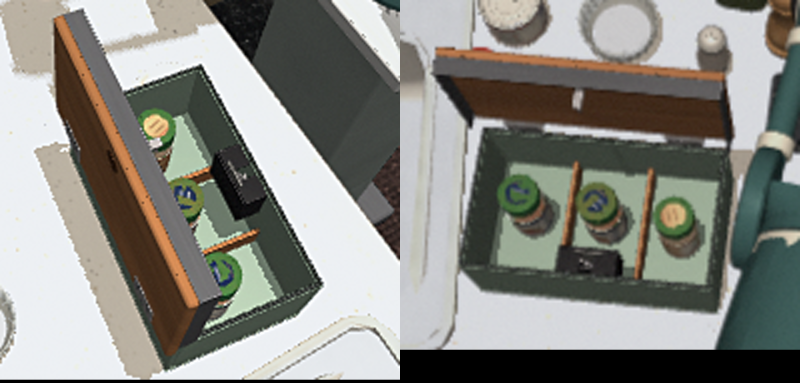

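All three jars stand upright in their bays (side crop caps (155,125), (185,200), (222,270)), lid upright. Now behind the lid.

```bash
python3 -c "
from h import *
p=lidtcp(1.57,.15)+.02*EX;print(p);go(p+[0,0,.08],EY)
print(((plane('top',(120+(675-400)/800*960/3,140+213/800*960/3),.113)-BOX)@np.c_[EX,EY]).round(4))"
```

```text
[0.63612021 0.17360298 0.29500991]
shift [-0.1228  0.2927 -0.0053] turn -0.51
[ 0.0016 -0.0898]
```

Jar at box frame (0.002, −0.090): in the bay as planned.

{"api": "step_arm", "payload": {"series": [[-1,-0.03,0.0,-0.004,0],[-1,-0.06,0.01,-0.006,0],[-1,-0.09,0.03,-0.006,0],[-1,-0.115,0.06,-0.006,0],[-1,-0.123,0.1,-0.006,0],[-1,-0.123,0.14,-0.006,0],[-1,-0.123,0.18,-0.006,0],[-1,-0.123,0.22,-0.006,0],[-1,-0.123,0.26,-0.006,0],[-1,-0.123,0.29,-0.006,0]]}}

```text
clock: 21.15
tcp_pos: [0.6353, 0.1753, 0.3764]
tool_rot: [-0.003, 0.063, 0.998, 0.0]
ft_force: [-0.3, -0.1, -0.4]
gripper_width: 0.0003
```

```bash
python3 -c "
from h import *
p=lidtcp(1.57,.15)+.015*EX;print(st());go(p,EY)"
```

```text
{'clock': 21.15, 'joint_pos': [0.2306, 0.19, 1.4755, 0.0016, 1.4814, -1.2148], 'tcp_pos': [0.6353, 0.1753, 0.3764], 'tool_rot': [-0.0028, 0.0627, 0.998, 0.0], 'ft_force': [-0.3437, -0.1342, -0.431], 'gripper_width': 0.0003}
shift [ 0.0035 -0.0016  0.0814] turn -0.39
```

{"api": "step_arm", "payload": {"series": [[-1,0,-0.001,0.01,0],[-1,0,-0.001,0.03,0],[-1,0,-0.001,0.05,0],[-1,0,-0.001,0.07,0],[-1,0.002,-0.001,0.081,0],[-1,0.005,-0.001,0.081,0],[-1,0.008,-0.001,0.081,0]]}}

```text
clock: 21.73
tcp_pos: [0.6259, 0.1753, 0.2952]
tool_rot: [-0.004, 0.063, 0.998, -0.0]
ft_force: [-0.2, 0.2, 0.6]
gripper_width: 0.0005
```

```bash
python3 -c "
from h import *
print(st());ride(np.arange(1.64,1.4,-.02))"
```

```text
{'clock': 21.7333, 'joint_pos': [0.2339, 0.2003, 1.6091, 0.0018, 1.339, -1.2117], 'tcp_pos': [0.6259, 0.1753, 0.2952], 'tool_rot': [-0.0035, 0.0628, 0.998, -0.0002], 'ft_force': [-0.1717, 0.2049, 0.623], 'gripper_width': 0.0005}
phi,r 1.634 0.1512
1.64 [-0.0008, -0.0005, 0.0014]
1.62 [0.0022, -0.0005, 0.001]
1.6 [0.0052, -0.0005, 0.0006]
1.58 [0.0082, -0.0005, 0.0003]
1.56 [0.0112, -0.0005, 0.0001]
1.54 [0.0142, -0.0006, -0.0001]
1.52 [0.0172, -0.0006, -0.0002]
1.5 [0.0202, -0.0006, -0.0002]
1.48 [0.0232, -0.0006, -0.0002]
1.46 [0.0262, -0.0006, -0.0001]
1.44 [0.0292, -0.0007, 0.0]
1.42 [0.0322, -0.0007, 0.0002]
```

{"api": "step_arm", "payload": {"series": [[-1,0.003,0,0,0],[-1,0.006,0,0,0],[-1,0.008,0,0,0],[-1,0.01,0,0,0],[-1,0.012,0,0,0],[-1,0.015,0,0,0],[-1,0.018,0,0,0],[-1,0.021,0,0,0],[-1,0.024,0,0,0],[-1,0.027,0,0,0]]}}

```text
clock: 22.57
tcp_pos: [0.5989, 0.1787, 0.2955]
tool_rot: [-0.003, 0.063, 0.998, -0.0]
ft_force: [2.4, -0.4, 1.8]
gripper_width: 0.0004
```

```bash
python3 -c "
from h import *
print(st());p=phi_now()[0];ride(p-np.arange(.025,.26,.025))"
```

```text
{'clock': 22.5667, 'joint_pos': [0.2491, 0.1525, 1.6641, 0.0018, 1.3315, -1.1964], 'tcp_pos': [0.5989, 0.1787, 0.2955], 'tool_rot': [-0.0034, 0.0628, 0.998, -0.0002], 'ft_force': [2.4135, -0.3672, 1.8341], 'gripper_width': 0.0004}
phi,r 1.454 0.15
1.429 [0.0037, -0.0007, 0.0002]
1.404 [0.0075, -0.0007, 0.0005]
1.379 [0.0112, -0.0007, 0.0009]
1.354 [0.015, -0.0007, 0.0014]
1.329 [0.0187, -0.0008, 0.002]
1.304 [0.0224, -0.0008, 0.0026]
1.279 [0.0261, -0.0008, 0.0034]
1.254 [0.0297, -0.0008, 0.0042]
1.229 [0.0334, -0.0009, 0.0052]
1.204 [0.037, -0.0009, 0.0062]
```

Contact (2.4 N). Following the arc down.

{"api": "step_arm", "payload": {"series": [[-1,0.004,0,0,0],[-1,0.0075,0,0.0005,0],[-1,0.011,0,0.001,0],[-1,0.015,-0.0005,0.0015,0],[-1,0.0185,-0.0005,0.002,0],[-1,0.0225,-0.0005,0.0025,0],[-1,0.026,-0.0005,0.0035,0],[-1,0.0295,-0.001,0.004,0],[-1,0.0335,-0.001,0.005,0],[-1,0.037,-0.001,0.006,0]]}}

```text
clock: 23.4
tcp_pos: [0.5616, 0.1825, 0.2894]
tool_rot: [-0.004, 0.063, 0.998, -0.0]
ft_force: [2.2, 2.3, 0.3]
gripper_width: 0.0003
```

```bash
python3 -c "
from h import *
print(st());p=phi_now()[0];ride(p-np.arange(.025,.26,.025))"
```

```text
{'clock': 23.4, 'joint_pos': [0.2708, 0.0897, 1.7451, 0.0022, 1.3135, -1.1748], 'tcp_pos': [0.5616, 0.1825, 0.2894], 'tool_rot': [-0.0035, 0.0628, 0.998, -0.0001], 'ft_force': [2.2298, 2.2948, 0.2609], 'gripper_width': 0.0003}
phi,r 1.2 0.15
1.175 [0.0036, -0.0, 0.0012]
1.15 [0.0071, -0.0, 0.0024]
1.125 [0.0107, -0.0001, 0.0037]
1.1 [0.0142, -0.0001, 0.0051]
1.075 [0.0176, -0.0001, 0.0066]
1.05 [0.021, -0.0001, 0.0082]
1.025 [0.0244, -0.0002, 0.0098]
1.0 [0.0277, -0.0002, 0.0116]
0.975 [0.0312, -0.0002, 0.0132]
0.95 [0.0346, -0.0002, 0.0149]
```

{"api": "step_arm", "payload": {"series": [[-1,0.0035,0,0.001,0],[-1,0.007,0,0.0025,0],[-1,0.0105,0,0.0035,0],[-1,0.014,0,0.005,0],[-1,0.0175,0,0.0065,0],[-1,0.021,0,0.008,0],[-1,0.0245,0,0.01,0],[-1,0.0275,0,0.0115,0],[-1,0.031,0,0.013,0],[-1,0.0345,0,0.015,0]]}}

```text
clock: 24.23
tcp_pos: [0.527, 0.1867, 0.2744]
tool_rot: [-0.003, 0.063, 0.998, -0.0]
ft_force: [3.4, -0.1, 0.7]
gripper_width: 0.0006
```

```bash
python3 -c "
from h import *
print(st());p=phi_now()[0];ride(p-np.arange(.025,.26,.025))"
```

```text
{'clock': 24.2333, 'joint_pos': [0.2948, 0.0376, 1.8278, 0.002, 1.2827, -1.1509], 'tcp_pos': [0.527, 0.1867, 0.2744], 'tool_rot': [-0.0034, 0.0628, 0.998, -0.0002], 'ft_force': [3.3587, -0.1491, 0.6581], 'gripper_width': 0.0006}
phi,r 0.948 0.1503
0.923 [0.0035, -0.0001, 0.0016]
0.898 [0.0068, -0.0001, 0.0035]
0.873 [0.0101, -0.0001, 0.0054]
0.848 [0.0134, -0.0002, 0.0075]
0.823 [0.0166, -0.0002, 0.0096]
0.798 [0.0197, -0.0002, 0.0118]
0.773 [0.0228, -0.0002, 0.0141]
0.748 [0.0258, -0.0002, 0.0165]
0.723 [0.0288, -0.0003, 0.019]
0.698 [0.0318, -0.0003, 0.0215]
```

{"api": "step_arm", "payload": {"series": [[-1,0.0035,0,0.0015,0],[-1,0.007,0,0.0035,0],[-1,0.01,0,0.0055,0],[-1,0.0135,0,0.0075,0],[-1,0.0165,0,0.0095,0],[-1,0.0195,0,0.012,0],[-1,0.023,0,0.014,0],[-1,0.026,0,0.0165,0],[-1,0.029,0,0.019,0],[-1,0.032,0,0.0215,0]]}}

```text
clock: 25.07
tcp_pos: [0.4949, 0.1907, 0.253]
tool_rot: [-0.003, 0.063, 0.998, -0.0]
ft_force: [3.6, -0.4, 1.8]
gripper_width: 0.0003
```

```bash
python3 -c "
from h import *
print(st());p=phi_now()[0];ride(p-np.arange(.025,.26,.025))
snap('side','s13',(200,100,480,310),2.6)"
```

```text
{'clock': 25.0667, 'joint_pos': [0.3196, -0.0048, 1.9107, 0.0022, 1.2419, -1.1262], 'tcp_pos': [0.4949, 0.1907, 0.253], 'tool_rot': [-0.0033, 0.0628, 0.998, -0.0002], 'ft_force': [3.5516, -0.3586, 1.7521], 'gripper_width': 0.0003}
phi,r 0.696 0.1535
0.671 [0.0027, -0.0003, 0.0027]
0.646 [0.0055, -0.0003, 0.0054]
0.621 [0.0082, -0.0003, 0.0082]
0.596 [0.0109, -0.0004, 0.0111]
0.571 [0.0135, -0.0004, 0.014]
0.546 [0.016, -0.0004, 0.017]
0.521 [0.0185, -0.0004, 0.02]
0.496 [0.0209, -0.0004, 0.0232]
0.471 [0.0232, -0.0004, 0.0263]
0.446 [0.0254, -0.0004, 0.0296]
```

View pics/s13.png

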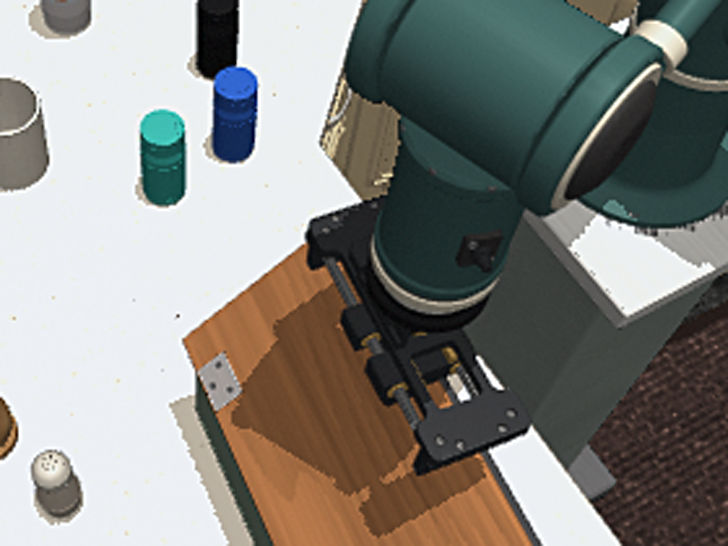

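The lid is coming down under the hand. Continuing.

{"api": "step_arm", "payload": {"series": [[-1,0.0025,0,0.0025,0],[-1,0.0055,0,0.0055,0],[-1,0.008,0,0.008,0],[-1,0.011,0,0.011,0],[-1,0.0135,0,0.014,0],[-1,0.016,0,0.017,0],[-1,0.0185,0,0.02,0],[-1,0.021,0,0.023,0],[-1,0.023,0,0.0265,0],[-1,0.0255,0,0.0295,0]]}}

```text
clock: 25.95
tcp_pos: [0.4683, 0.194, 0.2228]
tool_rot: [-0.004, 0.063, 0.998, -0.0]
ft_force: [2.8, -0.2, 1.6]
gripper_width: 0.0003
```

```bash
python3 -c "
from h import *
print(st());p=phi_now()[0];ride(p-np.arange(.025,.26,.025))"
```

```text
{'clock': 25.95, 'joint_pos': [0.3419, -0.0274, 1.9901, 0.0029, 1.1866, -1.1043], 'tcp_pos': [0.4683, 0.194, 0.2228], 'tool_rot': [-0.0041, 0.0628, 0.998, -0.0003], 'ft_force': [2.7861, -0.1608, 1.6108], 'gripper_width': 0.0003}
phi,r 0.438 0.1568
0.413 [0.0016, -0.0004, 0.0036]
0.388 [0.0036, -0.0004, 0.007]
0.363 [0.0056, -0.0004, 0.0104]
0.338 [0.0074, -0.0004, 0.0139]
0.313 [0.0092, -0.0004, 0.0175]
0.288 [0.0109, -0.0004, 0.0211]
0.263 [0.0125, -0.0004, 0.0247]
0.238 [0.0141, -0.0004, 0.0284]
0.213 [0.0155, -0.0004, 0.0322]
0.188 [0.0168, -0.0005, 0.036]
```

{"api": "step_arm", "payload": {"series": [[-1,0.0015,0,0.0035,0],[-1,0.0035,0,0.007,0],[-1,0.0055,0,0.0105,0],[-1,0.0075,0,0.014,0],[-1,0.009,0,0.0175,0],[-1,0.011,0,0.021,0],[-1,0.0125,0,0.0245,0],[-1,0.014,0,0.028,0],[-1,0.015,0,0.0315,0],[-1,0.0165,0,0.035,0]]}}

```text
clock: 26.78
tcp_pos: [0.4516, 0.1961, 0.1877]
tool_rot: [-0.004, 0.063, 0.998, -0.0]
ft_force: [2.2, 0.1, 2.9]
gripper_width: 0.0003
```

```bash
python3 -c "
from h import *
print(st());p=phi_now()[0];ride(p-np.arange(.02,.26,.02))"
```

```text
{'clock': 26.7833, 'joint_pos': [0.3572, -0.0246, 2.0556, 0.0032, 1.1181, -1.0893], 'tcp_pos': [0.4516, 0.1961, 0.1877], 'tool_rot': [-0.004, 0.0628, 0.998, -0.0002], 'ft_force': [2.159, 0.0816, 2.9298], 'gripper_width': 0.0003}
phi,r 0.193 0.1588
0.173 [0.0011, -0.0005, 0.003]
0.153 [0.002, -0.0005, 0.0061]
0.133 [0.0029, -0.0005, 0.0092]
0.113 [0.0037, -0.0005, 0.0123]
0.093 [0.0045, -0.0005, 0.0155]
0.073 [0.0052, -0.0005, 0.0186]
0.053 [0.0059, -0.0005, 0.0218]
0.033 [0.0064, -0.0005, 0.025]
0.013 [0.007, -0.0005, 0.0282]
-0.007 [0.0073, -0.0005, 0.0314]
-0.027 [0.0075, -0.0005, 0.0346]
-0.047 [0.0076, -0.0005, 0.0379]
```

{"api": "step_arm", "payload": {"series": [[-1,0.001,0,0.003,0],[-1,0.002,0,0.006,0],[-1,0.003,0,0.009,0],[-1,0.0035,0,0.012,0],[-1,0.0045,0,0.015,0],[-1,0.005,0,0.018,0],[-1,0.006,0,0.021,0],[-1,0.0065,0,0.024,0],[-1,0.007,0,0.027,0],[-1,0.007,0,0.029,0]]}}

```text
clock: 27.62
tcp_pos: [0.4442, 0.1971, 0.1583]
tool_rot: [-0.004, 0.063, 0.998, -0.0]
ft_force: [1.6, 0.0, 3.3]
gripper_width: 0.0007
```

{"api": "step_arm", "payload": {"series": [[-1,0,0,0.002,0],[-1,0,0,0.004,0],[-1,0,0,0.006,0],[-1,0,0,0.007,0],[-1,0,0,0.008,0],[-1,0,0,0.009,0],[-1,0,0,0.009,0]]}}

```text
clock: 28.2
tcp_pos: [0.4438, 0.1971, 0.1497]
tool_rot: [-0.005, 0.063, 0.998, -0.0]
ft_force: [-0.6, -0.6, 7.0]
gripper_width: 0.0005
```

{"api": "step_arm", "payload": {"series": [[-1,0,0,0.0005,0],[-1,0,0,0.001,0],[-1,0,0,0.001,0],[-1,0,0,0.001,0]]}}

```text
clock: 28.53
tcp_pos: [0.4438, 0.1972, 0.1496]
tool_rot: [-0.005, 0.063, 0.998, -0.0]
ft_force: [-1.3, -0.5, 8.7]
gripper_width: 0.0003
```

{"api": "step_arm", "payload": {"series": [[-1,0,0,0.001,0],[-1,0,0,0.002,0],[-1,0,0,0.002,0],[-1,0,0,0.002,0]]}}

```text
clock: 28.87
tcp_pos: [0.4438, 0.1972, 0.1492]
tool_rot: [-0.005, 0.063, 0.998, -0.0]
ft_force: [-3.2, -0.9, 13.7]
gripper_width: 0.0002
```

At the stop (13.7 N). Let up slowly, staying over the lid.

{"api": "step_arm", "payload": {"series": [[-1,0,0,-0.001,0],[-1,0,0,-0.002,0],[-1,0,0,-0.003,0],[-1,0,0,-0.004,0],[-1,0,0,-0.006,0],[-1,0,0,-0.007,0],[-1,0,0,-0.008,0],[-1,0,0,-0.009,0],[-1,0,0,-0.0095,0],[-1,0,0,-0.01,0]]}}

```text
clock: 29.7
tcp_pos: [0.4433, 0.1971, 0.1588]
tool_rot: [-0.005, 0.063, 0.998, -0.0]
ft_force: [0.9, -0.7, 1.1]
gripper_width: 0.0001
```

{"api": "step_arm", "payload": {"series": [[-1,0,0,-0.001,0],[-1,0,0,-0.002,0],[-1,0,0,-0.003,0],[-1,0,0,-0.003,0],[-1,0,0,-0.003,0]]}}

```text
clock: 30.12
tcp_pos: [0.443, 0.1971, 0.1616]
tool_rot: [-0.006, 0.063, 0.998, -0.0]
ft_force: [0.4, 0.1, -0.1]
gripper_width: 0.0006
```

Force is gone, so the catch holds. Lifting clear.

{"api": "step_arm", "payload": {"series": [[-1,0,0,-0.004,0],[-1,0,0,-0.008,0],[-1,0,0,-0.014,0],[-1,0,0,-0.025,0],[-1,0,0,-0.045,0],[-1,0,0,-0.07,0],[-1,0,-0.03,-0.1,0],[-1,0,-0.07,-0.13,0],[-1,0,-0.11,-0.15,0],[-1,0,-0.15,-0.15,0]]}}

```text
clock: 30.95
tcp_pos: [0.4288, 0.057, 0.3166]
tool_rot: [-0.001, 0.062, 0.998, 0.0]
ft_force: [0.8, -0.4, 0.8]
gripper_width: 0.0007
```

{"api": "step_arm", "payload": {"series": [[-1,0,-0.03,0,0],[-1,0,-0.07,0,0],[-1,0,-0.11,0,0],[-1,0,-0.13,0,0],[-1,0,-0.13,0,0],[-1,0,-0.13,0,0]]}}

```text
clock: 31.45
tcp_pos: [0.4127, -0.0728, 0.3176]
tool_rot: [-0.001, 0.063, 0.998, 0.0]
ft_force: [-0.1, -0.1, -0.1]
gripper_width: 0.0003
```

```bash
python3 -c "
from h import *
print(st())
A=snap('side','s14');B=snap('top','t14')
for n,I in(('side',A),('top',B)):
    h=cv2.cvtColor(I,cv2.COLOR_BGR2HSV);m=cv2.inRange(h,(5,90,90),(20,255,255));N,l,s,ce=cv2.connectedComponentsWithStats(m);i=1+np.argmax(s[1:,4]);print(n,s[i])
c=cv2.imread('pics/top0.png')
for nm,(x0,y0,x1,y1) in dict(mug=(355,172,390,212),salt=(236,146,254,172),pepper=(264,122,290,168)).items():
    print(nm,np.abs(c[y0:y1,x0:x1].astype(int)-B[y0:y1,x0:x1]).mean().round(1))
"
```

```text
{'clock': 31.45, 'joint_pos': [-0.2345, -0.2723, 2.0254, 0.0006, 1.39, -1.6786], 'tcp_pos': [0.4127, -0.0728, 0.3176], 'tool_rot': [-0.0007, 0.0633, 0.998, 0.0004], 'ft_force': [-0.0905, -0.0866, -0.1063], 'gripper_width': 0.0003}
side [  273   204   137   151 10703]
top [ 138  187  115   71 6300]
mug 13.0
salt 14.4
pepper 26.5
```

View pics/s14.png

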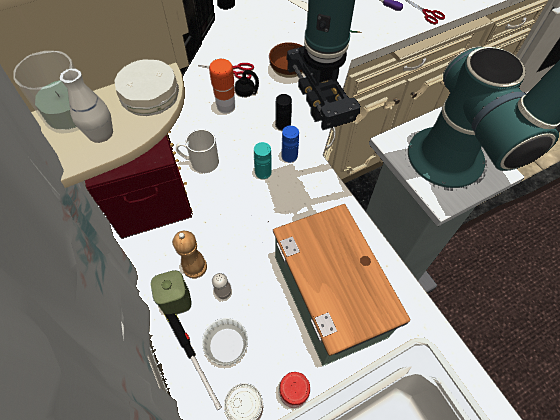

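View pics/t14.png

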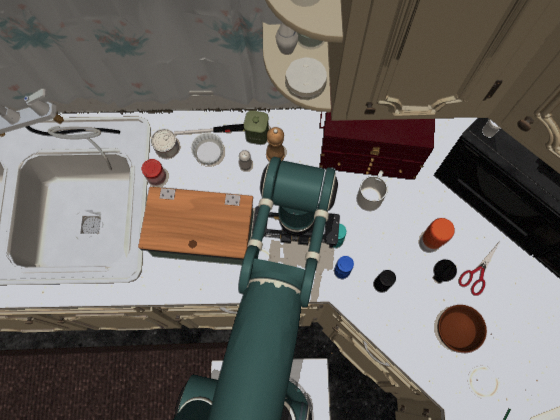

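The lid outline is back to its shut position in both views (273,204 and 138,187). The top-view differences of 13–26 are larger than I'd like, so I check the bystanders' shift in the unobstructed side view.

```bash
python3 -c "
from h import *
for n,bx in(('side',dict(mug=(170,125,225,175),salt=(208,268,235,302),pepper=(168,226,212,282),bg=(180,310,260,370))),('top',dict(mug=(355,172,390,212),salt=(236,146,254,172),bg=(190,130,225,170)))):
  a=cv2.imread(f'pics/{n}0.png');b=cv2.imread(f'pics/{n}14.png' if n=='top' else 'pics/s14.png') if n=='side' else cv2.imread('pics/t14.png')
  for k,(x0,y0,x1,y1) in bx.items():
    t=a[y0:y1,x0:x1];r=cv2.matchTemplate(b[y0-6:y1+6,x0-6:x1+6],t,cv2.TM_CCOEFF_NORMED);_,v,_,l=cv2.minMaxLoc(r)
    print(n,k,'shift',(l[0]-6,l[1]-6),round(v,3),np.abs(t.astype(int)-b[y0:y1,x0:x1]).mean().round(1))
"
```

```text
side mug shift (0, 0) 1.0 1.0
side salt shift (0, 0) 0.973 5.6
side pepper shift (0, 0) 0.958 8.1
side bg shift (0, 0) 1.0 1.0
top mug shift (0, 0) 0.999 13.0
top salt shift (0, 0) 0.995 14.4
top bg shift (0, 0) 0.999 14.9
```

Zero shift for all of them, and the top-view difference is an overall brightness change (the background shows the same). Handing in.

```bash
python3 -c "
from workcell import ticket
print(ticket.job_done())"
```

```text
the job is handed in; nothing more can be done
None
```

The spice jar is in the empty bay at the robot's-right end (y = −88 mm), the lid is shut on its catch, and I handed the job in at about 31.5 s.

**How it went:** I pressed the thumb mark to the stop (14 N) and rode the lid up with closed fingertips at about 0.25 rad/s until it stood upright. I then carried the green-capped jar over and stood it in the bay. From behind the lid I followed its arc down to the stop (13.7 N) and let up slowly.

**Final checks:**
- **Jar:** measured at (2, −90) mm in the box frame. It and the other two jars were all standing when last seen, just before I closed the lid.
- **Lid:** after letting up, the force on the hand fell to zero. The lid's outline in both views matches the shut outline from the start, with the arm well clear.
- **Mug, salt and pepper:** none shows any pixel shift from the start in the side view. Salt and pepper matched a little less well there (0.97 and 0.96), still with zero shift. In the top view mug and salt also show no shift, but I did not check the pepper there because the arm partly hid it.

**Slips:**
- I made one move in the wrong y direction, high above everything.
- When I let go of the jar, the back of one finger pressed the box's end wall at about 12 N. I narrowed the opening before withdrawing, and the jar stayed upright.

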